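Find the clear rod adapter with a plug gauge and set it on the spark stand

ROBOT

A 7-joint arm with a two-finger parallel gripper is mounted at the origin on the work surface. World frame = base frame: x ahead of the robot, y to its left, z up, the work surface at z = 0. Lengths are in m, angles in rad, forces in N, time in s.
With the tool pointing down it reaches from about 0.425 to 0.925 m from the base axis. Payload 6.8 kg.
Tool frame: the origin (TCP) lies between the finger pads; the fingertips stand 14 mm ahead of it and the grasp point (between the pads) lies 5 mm behind it; z points along the fingers, y is the line along which they close (so a half turn about z gives the same grasp; the last joint's range is limited). The gripper opens to 85 mm and grips with 20 to 120 N. Pads are 22 mm wide; open, the fingers measure 114 mm over their backs; the gripper's body (76 mm by 85 mm) begins 54 mm behind the grasp point. The pads swing forward as they close: fully open they stand 13 mm farther back than shut.
Start: joints at [-1.277, 0.477, 0.022, 1.555, -0.011, 1.109, -0.083], TCP at [0.264, 0.621, 0.245] pointing down, gripper open.
Joint ranges: [-2.96, 2.96], [-0.34, 2.1], [-1.41, 1.46], [0.24, 2.44], [-1.37, 4.51], [0.17, 1.92], [-2.96, 2.96]. Speed limits (rad/s): [2.39, 2.39, 3.14, 3.14, 3.14, 3.14, 3.14].

INTERFACE

Orientations are given as a rotation vector (axis times angle).
In Python, from bench import r, imaging gives the robot as it stands.
- The arm moves only by the tool apply_moves, never from a script. Its argument "moves" is a list of rows, each a list of 2 entries, a list of its own where there are three numbers: the shift along the tool's x, y, z in cm, then the turn about the tool's z in rad. In form: [[[tx, ty, tz], roll], ...]. A call has 1 to 10 rows; each row is the pose to reach, as a shift and turn from the pose commanded when the call began, along the tool's axes at that moment; what a row does not reach only later rows make up. A row lasts 1/12 s, in which the tool goes at most 41.7 mm and 7.16 degrees, less where a joint would pass 70% of its speed; a pose out of reach is approached as far as the arm can. A call with a gripper value outside its range is refused whole. "claw" is the opening, from 0 (shut) to 1 (fully open), set as the call begins (left out, the last holds). The fingers move at their own pace and stop on an object; "grip_force" is the grip in N (left out, the last holds). Time passes only in rows, so rows that repeat a pose let the fingers close. It gives the time, the measured TCP pose, the force and the opening at its end, in the units of the state.
- r.get_obs(): the state, without advancing time (a new reading comes with each control period).
- imaging.grab_frame(name): name is "scene" or "top" or "wrist"; returns a dict with "frame" (384x512x3 uint8, blue, green, red), "intrinsics" (3x3 intrinsics, pixels), "T" (4x4, takes a point from camera to world coordinates). Camera axes: x right, y up, looking along -z (the intrinsics and any distortion apply to the point x, -y, -z); pixel columns grow to the right and rows downward; lengths in m; the calibration is good to about 2 mm. A picture is of the moment at which its call begins. There is no depth.
- r.hand_in(): hands the job in, once; it reports no verdict.
The state is a dict: "clock": time; "joints": joint angles; "qvel": joint speeds; "tau": joint torques, N m; "tcp_pos": TCP position; "orientation": TCP orientation; "contact_force": force on the tool from outside, world axes, zero at the start; "moment": the same for the moment, N m; "grip_width": finger opening in m.
Only numpy, scipy, OpenCV 4.12 (cv2) and the standard library are available. Lean on these libraries where they do the work, as an engineer would, in place of code of your own. Each camera call takes 0.05 s, during which the arm holds its last target. There are 200 camera calls.

TASK

Only one of the three rod-sample adapters in the grey tray still has a clear bore: find it with the 14 mm plug gauge, which goes in up to its collar in the clear one and stops part-way in the two choked by a broken-off rod end; feel your way and never force it (45 N is already too much). Put the gauge back upright and fully down in its own socket of the wooden gauge block, and set the adapter that the gauge passed gently and flat on the spark stand inside its locating ring. Leave the choked adapters standing in the tray and do not push the other things on the bench about.

Things in the scene. Friction and masses are not known exactly. Their poses are not given: they have to be found in the camera images.
- gauge_grip (a point): The 14 mm plug gauge, upright in its socket, 0.13 kg. From below: pin 14 mm across, 36 mm long, tip bevelled over 3 mm; dark collar 24 mm across, 8 mm high; hexagonal aluminium handle, 18 mm across flats, 62 mm long. Point: centre of the handle, 39 mm above the collar's underside, 75 mm above the tip. z up; x is square to one pair of flats (the others 60 degrees round).
- adapter_1_mid (a point): Steel rod-sample adapter, one of three alike: barrel 40 mm across on a flange 56 mm across, 8 mm thick, lower edge bevelled 3 mm; 54 mm high, 0.35 to 0.55 kg, loose in the tray. Point on the bore's axis, 31 mm above the underside, 23 mm below the flat top; z up. A clamp screw sticks out along +x, to 36 mm from the axis, 7 mm above this point: grip the barrel across +y/-y. Any of the three may be the clear one.
- adapter_2_mid (a point): Second adapter, same outside, same point. In each a sooty vertical bore 15.5 mm across opens at the flat top and ends 8 mm above the underside. In two of them a sooty broken-off rod end (rod_end_b, rod_end_c) sits in the bore and stops the gauge with its pin about 12 to 21 mm in; in exactly one just a thin slice (rod_end_thin) is left, out of the 36 mm pin's reach: it is clear.
- adapter_3_mid (a point): Third adapter, same as the others. Which of the three is clear is drawn anew each time, by name and by place; only the gauge tells.
- tray: Shallow grey plastic tray, 130 mm (x) by 340 mm (y), walls 4 mm thick and 16 mm high, floor 4 mm thick, fixed. Origin at the centre of its underside, on the bench; the three adapters stand in a row along its y, about 105 mm apart.
- socket (a point): Mouth of the 14 mm gauge's socket in the wooden gauge block: vertical hole 17 mm across, 42 mm deep, centre level with the block's top, which the collar rests on. The fixed block is 170 (x) by 64 (y) by 50 mm high, its middle 42 mm from here along +x; axes as the block's.
- gauge_20_grip (a point): A bigger plug gauge (20 mm pin, 26 mm handle, 34 mm collar) in the block's other socket, 84 mm along the block's +x from the first; not needed. Centre of its handle.
- seat (a point): Centre of the fixed spark stand's square steel plate (150 mm wide) on its upper face, 72 mm above the bench; z up. Around it a steel locating ring on the plate, 60 mm inside, 72 mm outside, 4 mm high, takes an adapter's 56 mm flange. A sample clamp (post 12 mm thick, 46 mm high) stands at x = +62, y = +62 mm in this frame, its arm turned outwards along +y.
- sample_a_center (a point): A loose ground disc sample, 40 mm across, 14 mm high, on the bench. Its centre.
- sample_b_center (a point): A loose disc sample, 38 mm across, 22 mm high, on the bench. Its centre.
- rod_sample_mid (a point): A loose steel rod, 13 mm thick, 90 mm long, lying along its x. Its centre.
- brush_grip (a point): A loose electrode brush, 170 mm long along its x. Point in its handle, 20 mm thick.
- wrench_grip (a point): A loose open-ended wrench, 150 mm long along its x. Point in its shaft.
- mouse_mid (a point): A round black computer mouse, 60 mm across, 30 mm high, loose at the bench's side. Its centre.
Mind the look-alikes: they are no part of the job. Leave any pink or turquoise look-alike of the part that bears gauge_grip alone.

How it is judged:
On the way:
1. the gauge is home in an adapter: pin down the bore, collar on the top face (((z of gauge_grip in the frame of adapter_1_mid between 0.055 and 0.064 m and horizontal distance between gauge_grip and adapter_1_mid below 0.008 m and angle between the z axis of gauge_grip and the z axis of adapter_1_mid, either way round below 0.08 rad) or (z of gauge_grip in the frame of adapter_2_mid between 0.055 and 0.064 m and horizontal distance between gauge_grip and adapter_2_mid below 0.008 m and angle between the z axis of gauge_grip and the z axis of adapter_2_mid, either way round below 0.08 rad) or (z of gauge_grip in the frame of adapter_3_mid between 0.055 and 0.064 m and horizontal distance between gauge_grip and adapter_3_mid below 0.008 m and angle between the z axis of gauge_grip and the z axis of adapter_3_mid, either way round below 0.08 rad))), for 0.1 s.
At the end, for the whole second after the job is handed in: The clear adapter stands flat in the spark stand's ring (2 mm in height, 5 mm off centre, 3 degrees); the gauge stands upright in its own socket, collar down on the block within 3 mm; both choked adapters stand upright on the tray's floor (((z of adapter_1_mid in the frame of seat between 0.029 and 0.033 m and horizontal distance between adapter_1_mid and seat below 0.005 m and angle between adapter_1_mid's own z axis and vertical below 0.05 rad and x of adapter_2_mid in the frame of tray between -0.065 and 0.065 m and y of adapter_2_mid in the frame of tray between -0.17 and 0.17 m and z of adapter_2_mid in the frame of tray between 0.033 and 0.038 m and angle between each of adapter_2_mid, adapter_3_mid's own z axis and vertical below 0.08 rad and x of adapter_3_mid in the frame of tray between -0.065 and 0.065 m and y of adapter_3_mid in the frame of tray between -0.17 and 0.17 m and z of adapter_3_mid in the frame of tray between 0.033 and 0.038 m) or (z of adapter_2_mid in the frame of seat between 0.029 and 0.033 m and horizontal distance between adapter_2_mid and seat below 0.005 m and angle between adapter_2_mid's own z axis and vertical below 0.05 rad and x of adapter_1_mid in the frame of tray between -0.065 and 0.065 m and y of adapter_1_mid in the frame of tray between -0.17 and 0.17 m and z of adapter_1_mid in the frame of tray between 0.033 and 0.038 m and angle between each of adapter_1_mid, adapter_3_mid's own z axis and vertical below 0.08 rad and x of adapter_3_mid in the frame of tray between -0.065 and 0.065 m and y of adapter_3_mid in the frame of tray between -0.17 and 0.17 m and z of adapter_3_mid in the frame of tray between 0.033 and 0.038 m) or (z of adapter_3_mid in the frame of seat between 0.029 and 0.033 m and horizontal distance between adapter_3_mid and seat below 0.005 m and angle between adapter_3_mid's own z axis and vertical below 0.05 rad and x of adapter_1_mid in the frame of tray between -0.065 and 0.065 m and y of adapter_1_mid in the frame of tray between -0.17 and 0.17 m and z of adapter_1_mid in the frame of tray between 0.033 and 0.038 m and angle between each of adapter_1_mid, adapter_2_mid's own z axis and vertical below 0.08 rad and x of adapter_2_mid in the frame of tray between -0.065 and 0.065 m and y of adapter_2_mid in the frame of tray between -0.17 and 0.17 m and z of adapter_2_mid in the frame of tray between 0.033 and 0.038 m)) and horizontal distance between rod_end_thin and seat below 0.008 m and z of gauge_grip in the frame of socket between 0.036 and 0.042 m and horizontal distance between gauge_grip and socket below 0.006 m and angle between gauge_grip's own z axis and vertical below 0.1 rad); the robot touches nothing.
It fails at once if the gauge is forced: more than 45 N between it and an adapter or what is in its bore (contact force between gauge and adapter_1 above 45 N or contact force between gauge and adapter_2 above 45 N or contact force between gauge and adapter_3 above 45 N or contact force between gauge and rod_end_b above 45 N or contact force between gauge and rod_end_c above 45 N).
It fails at once if an adapter is dropped or pressed hard on the spark stand (more than 80 N) (contact force between any of adapter_1, adapter_2, adapter_3 and spark_stand above 80 N).
It fails at once if another thing on the bench is pushed more than 40 mm (distance of any of sample_a_center, sample_b_center, rod_sample_mid, brush_grip, wrench_grip, mouse_mid, gauge_20_grip from where it was at the start of the episode above 0.04 m).
It also fails if it takes over 72 s, if anything falls off the work surface, if the arm or the gripper's body presses on something with over 40 N, if the wrist force passes 120 N, or if a joint passes its speed limit or range.

## Working session

There is one attempt and no reset: what is moved stays moved. The work goes in short steps, Python scripts to look and compute and a tool call to move; the robot and the scene stay as the last step left them, time stands still between calls to the robot, and variables do not carry over. Pictures are saved under pics/ and viewed, on a budget of 10 in all, crops included, one or two more only if the job needs it, and the job is handed in when it is done.

Besides the shell and the picture viewer there is one more tool, called after "Request:" by a JSON object that holds its "api" and its "payload", one argument or row to a line. apply_moves: Moves the arm, as the interface text tells. Its arguments: {"type":"object","properties":{"moves":{"type":"array","items":{"type":"array"}},"claw":{"type":"number"},"grip_force":{"type":"number"}},"required":["moves"]}

```bash
mkdir -p pics
cat > h.py <<'E'
import numpy as np,cv2
from bench import r, imaging
def grab(n,f):
    d=imaging.grab_frame(n); cv2.imwrite('pics/'+f+'.png',d['frame']); np.savez('pics/'+f+'.npz',K=d['intrinsics'],T=d['T'],f=d['frame']); return d
def ld(f): return np.load('pics/'+f+'.npz')
def ray(d,u,v,z):
    K,T=d['K'],d['T']; p=np.linalg.inv(K)@[u,v,1]; w=T[:3,:3]@[p[0],-p[1],-p[2]]; o=T[:3,3]
    return o+w*(z-o[2])/w[2]
def proj(d,P):
    K,T=d['K'],d['T']; c=T[:3,:3].T@(np.array(P)-T[:3,3]); q=K@[c[0],-c[1],-c[2]]; return q[:2]/q[2]
E
python3 - <<'E'
from h import *
for n in ['top','scene']:
    d=grab(n,n+'0'); print(n,d['T'].round(3).tolist(),d['intrinsics'].round(1).tolist(), [k for k in d])
print(r.get_obs())
a=cv2.imread('pics/top0.png'); cv2.imwrite('pics/top0b.png',cv2.resize(a,(800,600),interpolation=cv2.INTER_CUBIC))
a=cv2.imread('pics/scene0.png'); cv2.imwrite('pics/scene0b.png',cv2.resize(a,(800,600),interpolation=cv2.INTER_CUBIC))
E
```

```text
top [[0.029, 0.996, -0.086, 0.465], [-0.999, 0.031, 0.017, -0.082], [0.02, 0.085, 0.996, 1.254], [0.0, 0.0, 0.0, 1.0]] [[381.6, 0.0, 261.7], [0.0, 381.6, 191.2], [0.0, 0.0, 1.0]] ['frame', 'intrinsics', 'T']
scene [[-0.775, -0.363, 0.518, 1.261], [0.632, -0.467, 0.618, 0.719], [0.017, 0.806, 0.591, 0.833], [0.0, 0.0, 0.0, 1.0]] [[416.5, 0.0, 254.0], [0.0, 416.5, 185.9], [0.0, 0.0, 1.0]] ['frame', 'intrinsics', 'T']
{'clock': 0.1, 'joints': array([-1.27711337,  0.47774064,  0.02231752,  1.55635964, -0.01151602,
        1.10930101, -0.08309932]), 'qvel': array([ 0.00179613, -0.00227337, -0.00018465, -0.00199315, -0.00031527,
        0.00163511,  0.00015655]), 'tau': array([ 4.18201045e-03, -5.97761178e+01,  1.61365706e+00, -2.81955439e+01,
        1.28280313e-02,  5.05113218e-03,  2.19318895e-05]), 'tcp_pos': array([0.26375363, 0.62077338, 0.24440388]), 'orientation': array([-6.26779562e-01, -3.07818783e+00,  2.61370180e-03]), 'contact_force': array([0.81030975, 0.55342919, 0.77813158]), 'moment': array([ 0.02317275,  0.01660153, -0.01885725]), 'grip_width': 0.08516078463283279}
```

View pics/top0b.png

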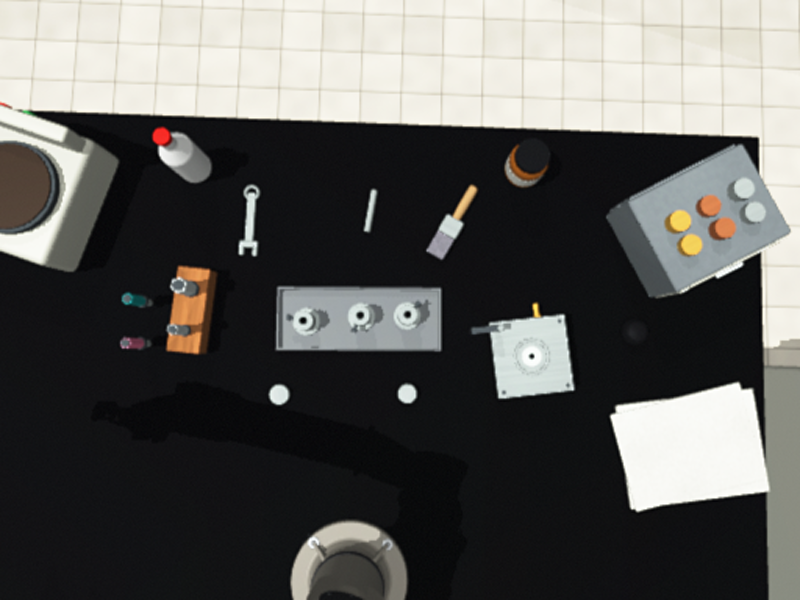

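View pics/scene0b.png

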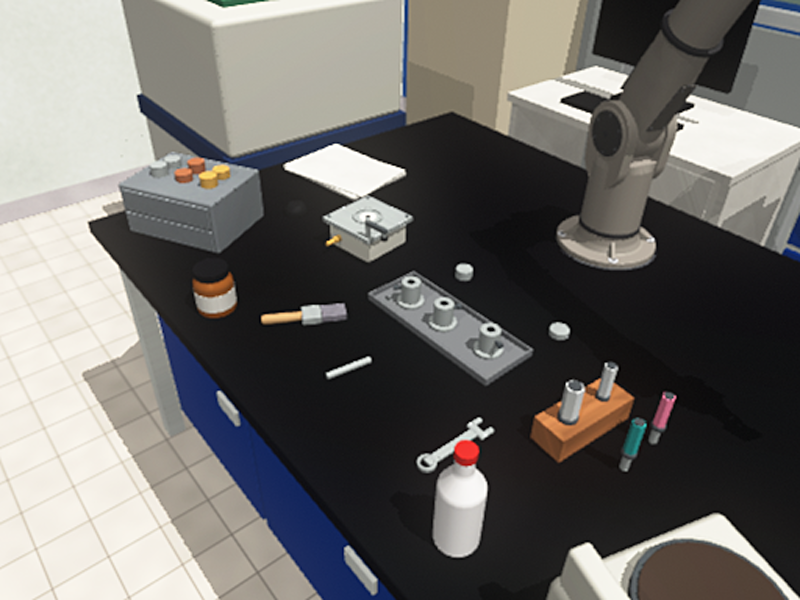

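The top view shows the gauge block at about (190,310), with the 14 mm gauge at (178,329) and the 20 mm gauge at (184,286). The pink and teal look-alikes stand to its left. The tray is at (358,319) with adapters near (303,321), (360,315) and (408,315), and the stand is at (532,356). I'll get coarse positions from this, then refine them with the wrist camera.

Run:
```python
from h import *
d=ld('top0'); s=1/1.5625
for n,u,v,z in [('g14',180,328,.12),('g20',184,286,.12),('pink',125,343,.08),('teal',127,298,.08),('a_l',303,321,.058),('a_m',360,315,.058),('a_r',408,315,.058),('seat',532,356,.072),('tray',358,319,.016),('sa',279,394,.014),('sb',407,394,.02),('blk c1',178,267,.05),('blk c2',215,269,.05),('blk c3',205,353,.05),('blk c4',167,351,.05),('t1',277,287,.016),('t2',441,288,.016),('t3',441,350,.016),('t4',277,351,.016),('clamp',500,328,.118),
 ('p1',488,322,.072),('p2',565,315,.072),('p3',574,388,.072),('p4',499,398,.072)]:
    print(n,ray(d,u*s,v*s,z).round(3))
o=r.get_obs(); from scipy.spatial.transform import Rotation as R
print(R.from_rotvec(o['orientation']).as_matrix().round(3))
w=grab('wrist','w0'); print(w['T'].round(3).tolist(),w['intrinsics'].round(1).tolist())
```

```text
g14 [0.494 0.328 0.12 ]
g20 [0.574 0.325 0.12 ]
pink [0.463 0.447 0.08 ]
teal [0.55  0.449 0.08 ]
a_l [0.517 0.107 0.058]
a_m [ 0.532 -0.006  0.058]
a_r [ 0.535 -0.102  0.058]
seat [ 0.461 -0.35   0.072]
tray [0.526 0.    0.016]
sa [0.368 0.157 0.014]
sb [ 0.375 -0.106  0.02 ]
blk c1 [0.619 0.365 0.05 ]
blk c2 [0.617 0.291 0.05 ]
blk c3 [0.447 0.301 0.05 ]
blk c4 [0.449 0.376 0.05 ]
t1 [0.588 0.171 0.016]
t2 [ 0.596 -0.17   0.016]
t3 [ 0.467 -0.174  0.016]
t4 [0.455 0.164 0.016]
clamp [ 0.512 -0.278  0.118]
p1 [ 0.525 -0.262  0.072]
p2 [ 0.544 -0.415  0.072]
p3 [ 0.4   -0.434  0.072]
p4 [ 0.377 -0.286  0.072]
[[-0.92   0.391 -0.001]
 [ 0.391  0.92  -0.002]
 [-0.    -0.002 -1.   ]]
[[0.391, -0.873, -0.291, 0.188], [0.92, 0.37, 0.126, 0.653], [-0.002, -0.317, 0.949, 0.374], [0.0, 0.0, 0.0, 1.0]] [[271.9, 0.0, 255.6], [0.0, 271.9, 195.0], [0.0, 0.0, 1.0]]
```

Request:
{"api": "apply_moves", "payload": {
  "moves": [
    [[-32.6,-18.0,0],-0.34],
    [[-32.6,-18.0,0],-0.34],
    [[-32.6,-18.0,0],-0.34],
    [[-32.6,-18.0,0],-0.34],
    [[-32.6,-18.0,0],-0.34],
    [[-32.6,-18.0,0],-0.34],
    [[-32.6,-18.0,0],-0.34],
    [[-32.6,-18.0,0],-0.34],
    [[-32.6,-18.0,0],-0.34],
    [[-32.6,-18.0,0],-0.34]
  ]
}}

```text
clock: 0.98
tcp_pos: [0.4997, 0.3186, 0.2453]
orientation: [0.117, 3.136, -0.007]
contact_force: [0.8, -1.3, 0.4]
grip_width: 0.0853
```

Request:
{"api": "apply_moves", "payload": {
  "moves": [
    [[0,0,0],0],
    [[0,0,0],0],
    [[0,0,0],0]
  ]
}}

```text
clock: 1.23
tcp_pos: [0.4925, 0.3296, 0.2451]
orientation: [-0.093, -3.139, -0.001]
contact_force: [-0.4, 0.0, -0.8]
grip_width: 0.0854
```

Run:
```python
from h import *
d=grab('wrist','w1'); cv2.imwrite('pics/w1b.png',cv2.resize(d['frame'],(800,600),interpolation=cv2.INTER_CUBIC))
o=r.get_obs(); print(o['clock'],o['tcp_pos'],o['orientation'],o['contact_force'])
D=ld('w1')
for P in [(.494,.328,.12),(.494,.328,.05),(.578,.323,.12)]: print(proj(D,P)*1.5625)
```

```text
1.2833 [0.49238735 0.32976113 0.24513675] [-9.24318541e-02 -3.13951179e+00 -7.18828870e-04] [-0.78176814  0.40565241  0.14514884]
[396.89867142 303.39358259]
[397.36366768 275.55448114]
[397.13093448 418.78397959]
```

View pics/w1b.png

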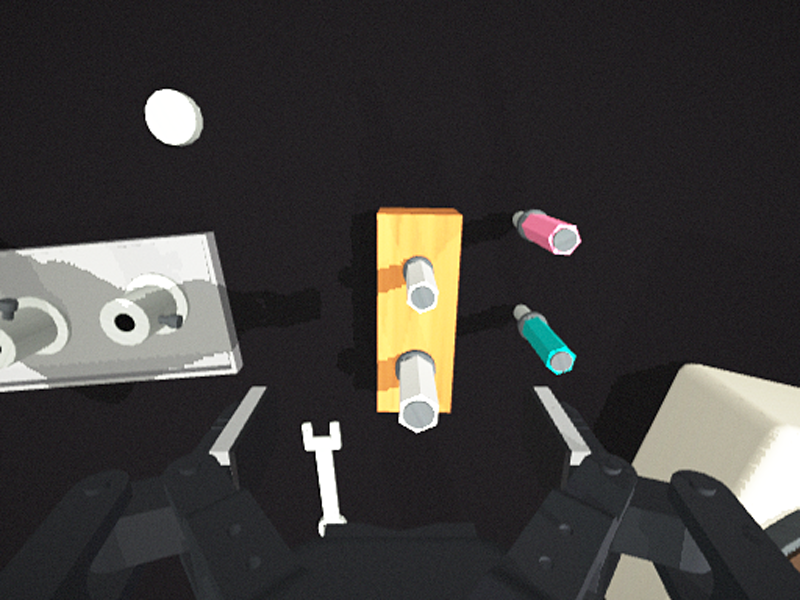

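The wrist view shows the 14 mm gauge's top at (422,297), the 20 mm at (418,413), and the look-alikes at (565,240) and (560,360), clear of the gauge. Next I'll measure the gauge top and the block.

Run:
```python
from h import *
D=ld('w1'); im=D['f']; s=1/1.5625
for z,p in [(.12,(422,297)),(.125,(418,413))]: print(ray(D,p[0]*s,p[1]*s,z).round(4))
h=cv2.cvtColor(im,cv2.COLOR_BGR2HSV)
m=((h[...,0]<25)&(h[...,1]>90)&(h[...,2]>120)).astype(np.uint8); m=cv2.morphologyEx(m,cv2.MORPH_CLOSE,np.ones((15,15)))
c=max(cv2.findContours(m,0,2)[0],key=cv2.contourArea)
b=cv2.boxPoints(cv2.minAreaRect(c)); print(b*1.5625, [ray(D,*q,.05).round(3).tolist() for q in b])
cr=im[160:280,225:305]; cv2.imwrite('pics/c1.png',cv2.resize(cr,None,fx=6,fy=5*1,interpolation=cv2.INTER_CUBIC))
cr=im[170:210,250:290]; cv2.imwrite('pics/c1.png',cv2.resize(cr,(600,600),interpolation=cv2.INTER_CUBIC))
```

```text
[0.4907 0.344  0.12  ]
[0.571  0.3376 0.125 ]
[[376.5625 207.8125]
 [460.9375 207.8125]
 [460.9375 412.5   ]
 [376.5625 412.5   ]] [[0.441, 0.316, 0.05], [0.445, 0.379, 0.05], [0.621, 0.376, 0.05], [0.617, 0.302, 0.05]]
```

View pics/c1.png

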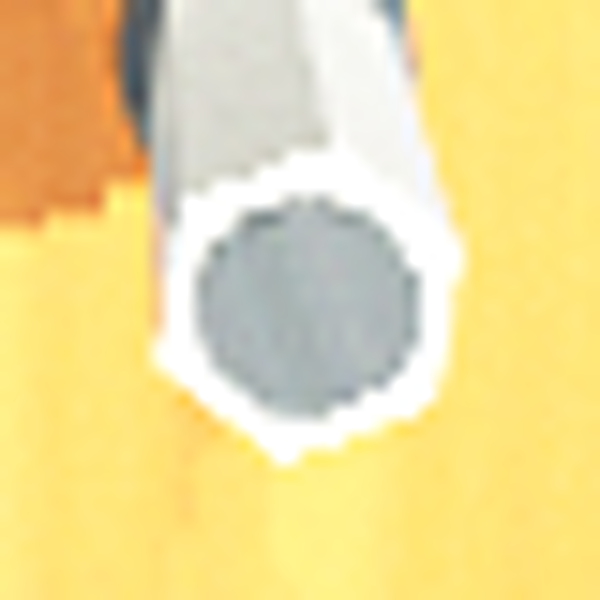

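Run:
```python
from h import *
from scipy.spatial.transform import Rotation as R
D=ld('w1')
f=lambda x,y: (250+(x+.5)/15-.5,170+(y+.5)/15-.5)
c=ray(D,*f(308,305),.12); print('c',c.round(4))
V=[(330,145),(460,245),(430,400),(285,462),(158,352),(170,215)]
for v in V:
    q=ray(D,*f(*v),.12)-c; print(np.hypot(*q[:2]).round(4), (np.degrees(np.arctan2(q[1],q[0]))%60).round(1))
# side view consistency: top camera
T=ld('top0'); print('top px800',proj(T,c)*1.5625, proj(ld('scene0'),c)*1.5625)
# block edges at top via orange mask column scan
im=D['f']; h=cv2.cvtColor(im,cv2.COLOR_BGR2HSV)
m=(h[...,0]<28)&(h[...,1]>90)&(h[...,2]>80)
for row in [145,155,165,215,220]:
    x=np.flatnonzero(m[row]); a,b=ray(D,x[0]-.5,row,.05),ray(D,x[-1]+.5,row,.05); print(row,x[0],x[-1],a.round(4),b.round(4),((a+b)/2).round(4))
o=r.get_obs(); print(R.from_rotvec(o['orientation']).as_matrix().round(4))
```

```text
c [0.4905 0.344  0.12  ]
0.0109 50.1
0.0106 49.2
0.0104 47.8
0.011 49.6
0.0103 44.8
0.0109 52.6
top px800 [171.38282903 329.57870244] [611.77339091 365.01193727]
145 241 295 [0.4548 0.314  0.05  ] [0.4587 0.379  0.05  ] [0.4568 0.3465 0.05  ]
155 241 295 [0.4667 0.3131 0.05  ] [0.4706 0.3789 0.05  ] [0.4687 0.346  0.05  ]
165 241 294 [0.4788 0.3121 0.05  ] [0.4827 0.3775 0.05  ] [0.4808 0.3448 0.05  ]
215 241 291 [0.5441 0.3071 0.05  ] [0.5481 0.3727 0.05  ] [0.5461 0.3399 0.05  ]
220 241 290 [0.5511 0.3066 0.05  ] [0.555  0.3713 0.05  ] [0.5531 0.3389 0.05  ]
[[-9.983e-01  5.880e-02 -7.000e-04]
 [ 5.880e-02  9.983e-01  5.000e-04]
 [ 7.000e-04  4.000e-04 -1.000e+00]]
```

Request:
{"api": "apply_moves", "payload": {
  "moves": [
    [[0.27,1.41,3],0.13],
    [[0.27,1.41,6],0.13],
    [[0.27,1.41,9],0.13],
    [[0.27,1.41,9],0.13],
    [[0.27,1.41,9],0.13],
    [[0.27,1.41,9],0.13]
  ],
  "claw": 0.6
}}

```text
clock: 1.78
tcp_pos: [0.4921, 0.3435, 0.1568]
orientation: [0.299, 3.126, 0.002]
contact_force: [0.7, -0.2, 1.1]
grip_width: 0.0512
```

```bash
cat >> h.py <<'E'
from scipy.spatial.transform import Rotation as R
def st(g=None,yaw=None):
    o=r.get_obs(); M=R.from_rotvec(o['orientation']).as_matrix()
    print(round(o['clock'],2),o['tcp_pos'].round(4),'yaw(toolx)',np.degrees(np.arctan2(M[1,0],M[0,0])).round(2),'tilt',M[:2,2].round(4),'F',o['contact_force'].round(1),'w',round(o['grip_width'],4))
    if g is not None: print('tool shift cm',(M.T@(np.array(g)-o['tcp_pos'])*100).round(2))
    return o,M
E
python3 - <<'E'
from h import *
st((.4905,.344,.084))
E
```

```text
1.78 [0.4921 0.3435 0.1568] yaw(toolx) 169.07 tilt [0.0012 0.0012] F [ 0.7 -0.2  1.1] w 0.0512
tool shift cm [0.18 0.01 7.28]
```

Request:
{"api": "apply_moves", "payload": {
  "moves": [
    [[0.15,0.03,2.5],0],
    [[0.15,0.03,5],0],
    [[0.15,0.03,7.2],0],
    [[0.15,0.03,7.2],0],
    [[0.15,0.03,7.2],0]
  ]
}}

```text
clock: 2.2
tcp_pos: [0.4909, 0.3434, 0.0846]
orientation: [0.301, 3.127, 0.001]
contact_force: [-0.7, 0.8, 0.8]
grip_width: 0.0509
```

Request:
{"api": "apply_moves", "payload": {
  "moves": [
    [[0,0,0],0],
    [[0,0,0],0],
    [[0,0,0],0],
    [[0,0,0],0],
    [[0,0,0],0],
    [[0,0,0],0]
  ],
  "claw": 0,
  "grip_force": 35
}}

```text
clock: 2.7
tcp_pos: [0.4915, 0.3438, 0.0854]
orientation: [0.301, 3.125, 0.004]
contact_force: [-0.6, 0.4, 7.6]
grip_width: 0.0174
```

Run:
```python
from h import *
st()
```

```text
2.7 [0.4915 0.3438 0.0854] yaw(toolx) 169.01 tilt [0.0026 0.0022] F [-0.6  0.4  7.6] w 0.0174
```

Request:
{"api": "apply_moves", "payload": {
  "moves": [
    [[0,0,-1.5],0],
    [[0,0,-4.5],0],
    [[0,0,-8],0],
    [[0,0,-9.5],0],
    [[-5.6,-28.9,-9.5],-0.19],
    [[-5.6,-28.9,-9.5],-0.19],
    [[-5.6,-28.9,-9.5],-0.19],
    [[-5.6,-28.9,-9.5],-0.19],
    [[-5.6,-28.9,-9.5],-0.19],
    [[-5.6,-28.9,-9.5],-0.19]
  ]
}}

```text
clock: 3.53
tcp_pos: [0.49, 0.091, 0.179]
orientation: [0.003, 3.141, 0.001]
contact_force: [1.0, 0.2, -1.9]
grip_width: 0.0172
```

Request:
{"api": "apply_moves", "payload": {
  "moves": [
    [[-0.8,-4.3,0],0],
    [[-0.8,-4.3,0],0],
    [[-0.8,-4.3,0],0],
    [[-0.8,-4.3,0],0]
  ]
}}

```text
clock: 3.87
tcp_pos: [0.4984, 0.0501, 0.1788]
orientation: [0.004, 3.141, 0.001]
contact_force: [0.7, 0.4, -0.7]
grip_width: 0.0174
```

Run:
```python
from h import *
d=grab('wrist','w2'); cv2.imwrite('pics/w2b.png',cv2.resize(d['frame'],(800,600),interpolation=cv2.INTER_CUBIC))
st()
D=ld('w1'); print('bore_l from w1',ray(D,124/1.5625,322/1.5625,.058))
```

```text
3.92 [0.4982 0.0511 0.1786] yaw(toolx) 179.96 tilt [0.0005 0.0008] F [-0.2  0.5 -0.7] w 0.0177
bore_l from w1 [0.51697603 0.10882518 0.058     ]
```

View pics/w2b.png

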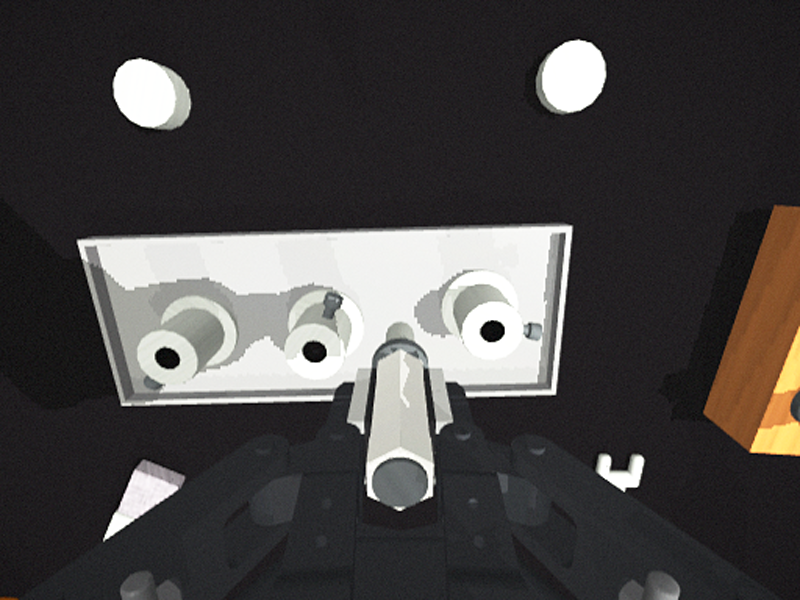

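Held gauge is in the middle, and the three bores are at (168,357), (315,351) and (491,331). Screws point toward the lower left, up and right respectively.

Run:
```python
from h import *
D=ld('w2'); im=D['f']; s=1/1.5625; g=cv2.cvtColor(im,6)
for n,(u,v) in dict(right=(168,357),mid=(315,351),left=(491,331)).items():
    u,v=int(u*s),int(v*s); m=np.zeros(g.shape,np.uint8); m[v-13:v+14,u-13:u+14]=(g[v-13:v+14,u-13:u+14]<90)
    k,l,S,C=cv2.connectedComponentsWithStats(m); i=l[v,u]; p=ray(D,*C[i],.058)
    print(n,S[i],C[i].round(1),p.round(4), 'w mm',S[i][2]*np.linalg.norm(ray(D,u+1,v,.058)-ray(D,u,v,.058))*1000)
o,M=st()
for dz in (.031+.0055,): # handle top above TCP approx 26 mm
    print('handle top',ray(D,400*s,482*s,o['tcp_pos'][2]+.0346))
for z in (.1786-.0704-.03,): print('tipish')
print('tip expected px', proj(D,o['tcp_pos']+[0,0,-.0704])*1.5625, 'top exp',proj(D,o['tcp_pos']+[0,0,.0346])*1.5625)
```

```text
right [ 99 222  16  14 166] [106.7 228.8] [ 0.5352 -0.1003  0.058 ] w mm 16.148605813369812
mid [194 218  15  14 161] [200.9 224.7] [ 0.5309 -0.0049  0.058 ] w mm 15.067156619416458
left [308 205  15  14 164] [314.8 211.5] [0.517  0.1088 0.058 ] w mm 14.827320458847728
3.92 [0.4982 0.0511 0.1786] yaw(toolx) 179.96 tilt [0.0005 0.0008] F [-0.2  0.5 -0.7] w 0.0177
handle top [0.49868159 0.05032683 0.21322257]
tipish
tip expected px [401.09809882 333.59172194] top exp [402.80189153 480.6471162 ]
```

Request:
{"api": "apply_moves", "payload": {
  "moves": [
    [[-1.85,5.8,0],0],
    [[-1.85,5.8,0],0],
    [[-1.85,5.8,1.5],0],
    [[-1.85,5.8,3],0],
    [[-1.85,5.8,4.2],0],
    [[-1.85,5.8,4.2],0],
    [[-1.85,5.8,4.2],0]
  ]
}}

```text
clock: 4.5
tcp_pos: [0.5161, 0.1094, 0.136]
orientation: [0.001, -3.14, 0.0]
contact_force: [0.4, -0.3, -0.9]
grip_width: 0.0173
```

Run:
```python
from h import *
st((.517,.1088,.1294))
```

```text
4.5 [0.5161 0.1094 0.136 ] yaw(toolx) -179.95 tilt [-0.0015 -0.    ] F [ 0.4 -0.3 -0.9] w 0.0173
tool shift cm [-0.09 -0.06  0.66]
```

Request:
{"api": "apply_moves", "payload": {
  "moves": [
    [[-0.06,-0.04,0.2],0],
    [[-0.06,-0.04,0.4],0],
    [[-0.06,-0.04,0.55],0],
    [[-0.06,-0.04,0.65],0],
    [[-0.06,-0.04,0.75],0],
    [[-0.06,-0.04,0.85],0]
  ]
}}

```text
clock: 5.0
tcp_pos: [0.5175, 0.1074, 0.1279]
orientation: [0.003, 3.141, 0.0]
contact_force: [-0.5, -0.4, -0.7]
grip_width: 0.0175
```

Request:
{"api": "apply_moves", "payload": {
  "moves": [
    [[0,0,0.1],0],
    [[0,0,0.2],0],
    [[0,0,0.3],0],
    [[0,0,0.3],0]
  ]
}}

```text
clock: 5.33
tcp_pos: [0.5177, 0.1078, 0.1248]
orientation: [0.003, 3.141, 0.001]
contact_force: [0.9, 1.1, -0.7]
grip_width: 0.0177
```

Request:
{"api": "apply_moves", "payload": {
  "moves": [
    [[0,0,0.15],0],
    [[0,0,0.3],0],
    [[0,0,0.45],0],
    [[0,0,0.55],0],
    [[0,0,0.65],0],
    [[0,0,0.7],0]
  ]
}}

```text
clock: 5.83
tcp_pos: [0.5176, 0.1077, 0.1178]
orientation: [0.003, 3.141, 0.0]
contact_force: [2.0, 1.4, -0.3]
grip_width: 0.0172
```

Request:
{"api": "apply_moves", "payload": {
  "moves": [
    [[0,0,0.08],0],
    [[0,0,0.16],0],
    [[0,0,0.24],0],
    [[0,0,0.3],0]
  ]
}}

```text
clock: 6.17
tcp_pos: [0.5175, 0.1076, 0.1148]
orientation: [0.003, 3.141, 0.0]
contact_force: [1.9, 2.4, 0.8]
grip_width: 0.0173
```

Request:
{"api": "apply_moves", "payload": {
  "moves": [
    [[-0.03,0.04,0.08],0],
    [[-0.03,0.04,0.16],0],
    [[-0.03,0.04,0.24],0],
    [[-0.03,0.04,0.3],0]
  ]
}}

```text
clock: 6.5
tcp_pos: [0.5177, 0.1078, 0.1117]
orientation: [0.003, 3.142, -0.0]
contact_force: [2.5, 2.2, 0.2]
grip_width: 0.0174
```

Request:
{"api": "apply_moves", "payload": {
  "moves": [
    [[0,0,0.08],0],
    [[0,0,0.16],0],
    [[0,0,0.24],0],
    [[0,0,0.3],0]
  ]
}}

```text
clock: 6.83
tcp_pos: [0.5177, 0.1079, 0.1087]
orientation: [0.003, 3.142, 0.0]
contact_force: [3.2, 2.5, -0.6]
grip_width: 0.0173
```

Request:
{"api": "apply_moves", "payload": {
  "moves": [
    [[-0.04,0.03,0.06],0],
    [[-0.04,0.03,0.12],0],
    [[-0.04,0.03,0.18],0],
    [[-0.04,0.03,0.2],0]
  ]
}}

```text
clock: 7.17
tcp_pos: [0.5179, 0.108, 0.1066]
orientation: [-0.003, -3.141, 0.0]
contact_force: [1.4, 0.6, -1.2]
grip_width: 0.0173
```

Request:
{"api": "apply_moves", "payload": {
  "moves": [
    [[0,0,0.08],0],
    [[0,0,0.16],0],
    [[0,0,0.24],0],
    [[0,0,0.3],0]
  ]
}}

```text
clock: 7.5
tcp_pos: [0.5179, 0.108, 0.1036]
orientation: [-0.003, -3.141, 0.0]
contact_force: [0.3, 0.1, -1.2]
grip_width: 0.0175
```

Request:
{"api": "apply_moves", "payload": {
  "moves": [
    [[0,0,0.1],0],
    [[0,0,0.2],0],
    [[0,0,0.3],0],
    [[0,0,0.4],0],
    [[0,0,0.5],0],
    [[0,0,0.6],0],
    [[0,0,0.7],0],
    [[0,0,0.8],0]
  ]
}}

```text
clock: 8.17
tcp_pos: [0.5179, 0.1081, 0.0956]
orientation: [-0.003, -3.141, 0.0]
contact_force: [1.5, -0.3, 0.1]
grip_width: 0.0175
```

Request:
{"api": "apply_moves", "payload": {
  "moves": [
    [[0,0,0.05],0],
    [[0,0,0.1],0],
    [[0,0,0.15],0],
    [[0,0,0.15],0]
  ]
}}

```text
clock: 8.5
tcp_pos: [0.518, 0.1081, 0.0942]
orientation: [-0.003, -3.141, 0.0]
contact_force: [0.4, 0.8, -1.8]
grip_width: 0.0175
```

Request:
{"api": "apply_moves", "payload": {
  "moves": [
    [[0,0,0.04],0],
    [[0,0,0.08],0],
    [[0,0,0.11],0],
    [[0,0,0.11],0]
  ]
}}

```text
clock: 8.83
tcp_pos: [0.518, 0.1081, 0.0934]
orientation: [-0.003, -3.141, 0.0]
contact_force: [-1.5, -0.2, 2.0]
grip_width: 0.0173
```

Request:
{"api": "apply_moves", "payload": {
  "moves": [
    [[0,0,0.04],0],
    [[0,0,0.07],0],
    [[0,0,0.07],0]
  ]
}}

```text
clock: 9.08
tcp_pos: [0.5181, 0.1082, 0.0933]
orientation: [-0.003, -3.142, -0.0]
contact_force: [-3.3, -1.2, 10.7]
grip_width: 0.0176
```

Run:
```python
from h import *
d=grab('scene','s1'); D=ld('s1'); o,M=st()
u,v=proj(D,(.518,.108,.07)).astype(int); print(u,v)
cv2.imwrite('pics/s1b.png',cv2.resize(d['frame'][v-60:v+60,u-80:u+80],(800,600),interpolation=cv2.INTER_CUBIC))
```

```text
9.13 [0.5181 0.1082 0.0933] yaw(toolx) 179.89 tilt [0.     0.0002] F [-3.8 -0.5  9.8] w 0.0171
314 206
```

View pics/s1b.png

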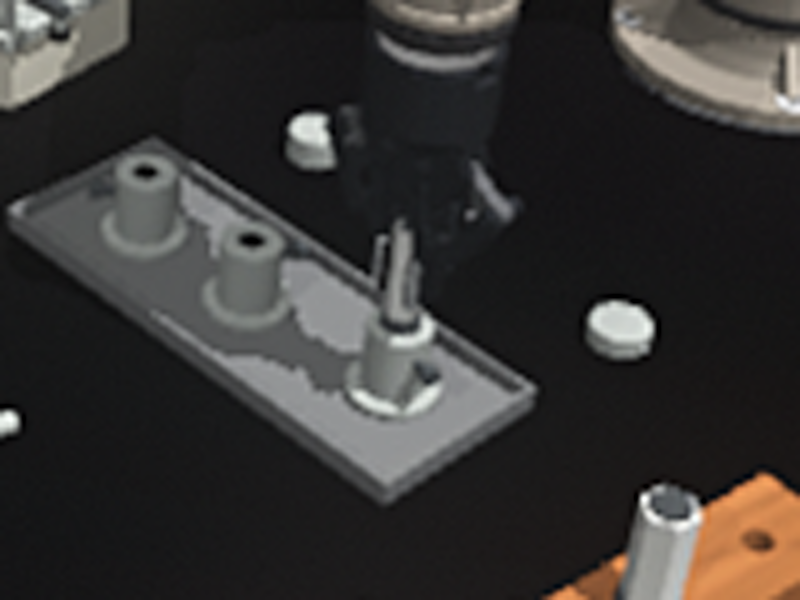

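The collar is on the left adapter's top face at (405,330). Contact came at exactly the predicted height with 10 N, after free travel past 21 mm, so the left adapter is the clear one. The gauge can go back now.

Request:
{"api": "apply_moves", "payload": {
  "moves": [
    [[0,0,-0.5],0],
    [[0,0,-1.5],0],
    [[0,0,-3],0],
    [[0,0,-4.5],0],
    [[0,0,-6.5],0],
    [[0,0,-8.6],0],
    [[0,0,-8.6],0]
  ]
}}

```text
clock: 9.72
tcp_pos: [0.5204, 0.1087, 0.1828]
orientation: [0.003, 3.135, 0.003]
contact_force: [1.2, -0.3, -1.5]
grip_width: 0.0176
```

Request:
{"api": "apply_moves", "payload": {
  "moves": [
    [[2.65,23.55,0],0.19],
    [[2.65,23.55,0],0.19],
    [[2.65,23.55,0],0.19],
    [[2.65,23.55,0],0.19],
    [[2.65,23.55,0],0.19],
    [[2.65,23.55,0],0.19],
    [[2.65,23.55,0],0.19],
    [[2.65,23.55,0],0.19],
    [[2.65,23.55,0],0.19]
  ]
}}

```text
clock: 10.47
tcp_pos: [0.4919, 0.3427, 0.178]
orientation: [-0.301, -3.127, 0.002]
contact_force: [0.4, -0.3, -1.2]
grip_width: 0.0174
```

Run:
```python
from h import *
st((.4915,.3438,.126))
d=grab('wrist','w3');
```

```text
10.47 [0.4919 0.3427 0.178 ] yaw(toolx) 169.0 tilt [-0.0006 -0.0015] F [ 0.4 -0.3 -1.2] w 0.0174
tool shift cm [0.06 0.1  5.2 ]
```

Request:
{"api": "apply_moves", "payload": {
  "moves": [
    [[0.04,0.08,1.5],0],
    [[0.04,0.08,3],0],
    [[0.04,0.08,4.5],0],
    [[0.04,0.08,5.0],0],
    [[0.04,0.08,5.3],0],
    [[0.04,0.08,5.6],0],
    [[0.04,0.08,5.9],0],
    [[0.04,0.08,6.2],0],
    [[0.04,0.08,6.5],0]
  ]
}}

```text
clock: 11.27
tcp_pos: [0.4921, 0.3448, 0.1139]
orientation: [0.301, 3.126, 0.001]
contact_force: [0.2, 0.1, -1.6]
grip_width: 0.0171
```

Run:
```python
from h import *
st((.4915,.3438,.0855))
```

```text
11.27 [0.4921 0.3448 0.1139] yaw(toolx) 169.0 tilt [0.0009 0.0007] F [ 0.2  0.1 -1.6] w 0.0171
tool shift cm [ 0.05 -0.11  2.84]
```

Request:
{"api": "apply_moves", "payload": {
  "moves": [
    [[0.03,-0.06,0.3],0],
    [[0.03,-0.06,0.6],0],
    [[0.03,-0.06,0.9],0],
    [[0.03,-0.06,1.2],0],
    [[0.03,-0.06,1.5],0],
    [[0.03,-0.06,1.8],0],
    [[0.03,-0.06,2.1],0],
    [[0.03,-0.06,2.4],0],
    [[0.03,-0.06,2.6],0]
  ]
}}

```text
clock: 12.02
tcp_pos: [0.4912, 0.3439, 0.087]
orientation: [-0.301, -3.127, 0.0]
contact_force: [-0.6, 0.5, -1.3]
grip_width: 0.0181
```

Request:
{"api": "apply_moves", "payload": {
  "moves": [
    [[0,0,0.1],0],
    [[0,0,0.18],0],
    [[0,0,0.22],0],
    [[0,0,0.22],0]
  ]
}}

```text
clock: 12.35
tcp_pos: [0.4914, 0.3441, 0.0855]
orientation: [0.301, 3.127, 0.0]
contact_force: [0.7, -0.3, -1.8]
grip_width: 0.0177
```

Request:
{"api": "apply_moves", "payload": {
  "moves": [
    [[0,0,0.06],0],
    [[0,0,0.1],0],
    [[0,0,0.1],0]
  ]
}}

```text
clock: 12.6
tcp_pos: [0.4915, 0.3441, 0.0854]
orientation: [0.301, 3.127, 0.001]
contact_force: [-2.8, -1.4, 8.1]
grip_width: 0.0178
```

Request:
{"api": "apply_moves", "payload": {
  "moves": [
    [[0,0,0],0],
    [[0,0,0],0],
    [[0,0,0],0],
    [[0,0,0],0],
    [[0,0,-3],0],
    [[0,0,-6.5],0],
    [[0,0,-10],0],
    [[0,0,-10],0],
    [[0,0,-10],0]
  ],
  "claw": 0.6
}}

```text
clock: 13.35
tcp_pos: [0.4926, 0.345, 0.1866]
orientation: [0.301, 3.124, 0.006]
contact_force: [-0.2, 0.8, -0.2]
grip_width: 0.0511
```

Run:
```python
from h import *
o,M=st()
grab('wrist','w4'); D=ld('w4'); im=D['f']
for n,c in dict(g14=(.4905,.344,.12)).items():
    u,v=proj(D,c); print(u,v)
    cv2.imwrite('pics/w4b.png',cv2.resize(im,(800,600),interpolation=cv2.INTER_CUBIC))
```

```text
13.35 [0.4926 0.345  0.1866] yaw(toolx) 169.0 tilt [0.0038 0.0033] F [-0.2  0.8 -0.2] w 0.0511
253.56046024228837 213.13090149751963
```

View pics/w4b.png

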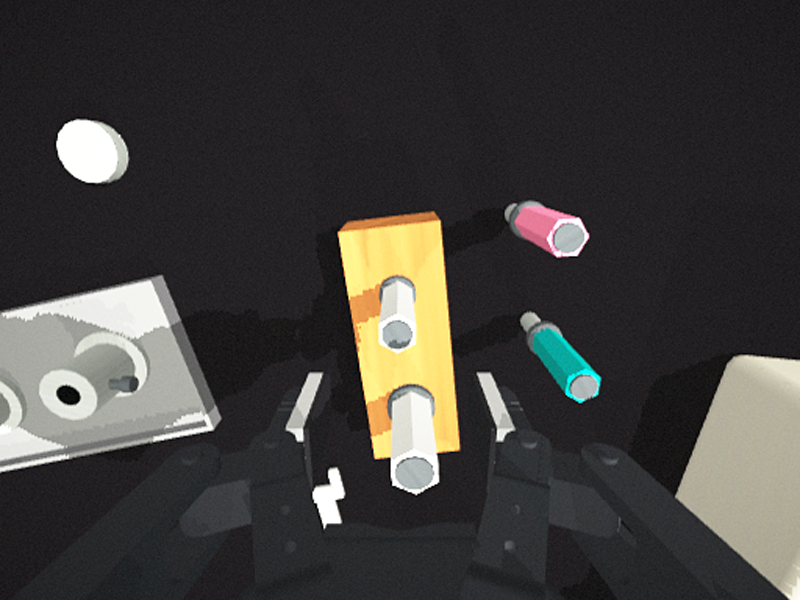

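Gauge is back in its socket, its top at (398,333) against the predicted (396,333). The left adapter's bore is at (68,394), and its screw at (125,384) points toward +y.

Run:
```python
from h import *
o,M=st(); print(o['joints'].round(2))
D=ld('w4'); g=cv2.cvtColor(D['f'],6)
u,v=43,252
m=np.zeros(g.shape,np.uint8); m[v-10:v+11,u-10:u+11]=g[v-10:v+11,u-10:u+11]<70
k,l,S,C=cv2.connectedComponentsWithStats(m); i=l[v,u]; b=ray(D,*C[i],.058); print('bore',S[i],b)
for f,bo,tips in [('w2',(.517,.1088),[(541,329),(535,331)]),('w4',b[:2],[(137,382),(132,384)])]:
    for t in tips:
        p=ray(ld(f),t[0]/1.5625,t[1]/1.5625,.042); q=p[:2]-bo; print(f,p.round(4),np.hypot(*q).round(4),np.degrees(np.arctan2(q[1],q[0])).round(1))
```

```text
13.4 [0.4915 0.3442 0.1847] yaw(toolx) 169.01 tilt [0.0009 0.0009] F [-0.1  0.   0. ] w 0.0517
[-0.77  0.42  0.07  1.8  -0.04  0.92  0.7 ]
bore [ 36 247  15  12 134] [0.5168947  0.10868547 0.058     ]
w2 [0.5225 0.1455 0.042 ] 0.0371 81.5
w2 [0.5239 0.1416 0.042 ] 0.0335 78.1
w4 [0.5235 0.1465 0.042 ] 0.0384 80.1
w4 [0.5244 0.1424 0.042 ] 0.0345 77.5
```

Request:
{"api": "apply_moves", "payload": {
  "moves": [
    [[-6.99,-22.64,0],1.55],
    [[-6.99,-22.64,0],1.55],
    [[-6.99,-22.64,0],1.55],
    [[-6.99,-22.64,0],1.55],
    [[-6.99,-22.64,0],1.55],
    [[-6.99,-22.64,0],1.55],
    [[-6.99,-22.64,0],1.55],
    [[-6.99,-22.64,0],1.55],
    [[-6.99,-22.64,0],1.55],
    [[-6.99,-22.64,0],1.55]
  ],
  "claw": 0.85
}}

```text
clock: 14.23
tcp_pos: [0.5157, 0.1078, 0.1826]
orientation: [-2.081, -2.352, 0.005]
contact_force: [-0.8, -0.3, -1.0]
grip_width: 0.0726
```

Run:
```python
from h import *
st((.5169,.1087,.1))
```

```text
14.23 [0.5157 0.1078 0.1826] yaw(toolx) 96.99 tilt [-0.0029 -0.0015] F [-0.8 -0.3 -1. ] w 0.0726
tool shift cm [0.09 0.16 8.26]
```

Request:
{"api": "apply_moves", "payload": {
  "moves": [
    [[0.05,0.1,2],0.3],
    [[0.05,0.1,4],0.3],
    [[0.05,0.1,6],0.3],
    [[0.05,0.1,8],0.3],
    [[0.05,0.1,8],0.3],
    [[0.05,0.1,8],0.3]
  ]
}}

```text
clock: 14.73
tcp_pos: [0.5162, 0.1085, 0.1027]
orientation: [-2.402, -2.023, 0.007]
contact_force: [-0.9, 0.5, 0.8]
grip_width: 0.0726
```

Run:
```python
from h import *
st((.5169,.1087,.034))
```

```text
14.73 [0.5162 0.1085 0.1027] yaw(toolx) 80.21 tilt [-0.0042 -0.0022] F [-0.9  0.5  0.8] w 0.0726
tool shift cm [0.06 0.1  6.86]
```

Request:
{"api": "apply_moves", "payload": {
  "moves": [
    [[0.03,0.07,2],0],
    [[0.03,0.07,4],0],
    [[0.03,0.07,5.5],0],
    [[0.03,0.07,6.4],0],
    [[0.03,0.07,6.8],0],
    [[0.03,0.07,6.8],0],
    [[0.03,0.07,6.8],0]
  ]
}}

```text
clock: 15.32
tcp_pos: [0.5191, 0.1093, 0.037]
orientation: [2.403, 2.023, 0.001]
contact_force: [-0.2, -0.3, -0.9]
grip_width: 0.0725
```

Request:
{"api": "apply_moves", "payload": {
  "moves": [
    [[0,0,0],0],
    [[0,0,0],0],
    [[0,0,0],0],
    [[0,0,0],0],
    [[0,0,0],0],
    [[0,0,0],0]
  ],
  "claw": 0,
  "grip_force": 60
}}

```text
clock: 15.82
tcp_pos: [0.519, 0.1095, 0.0372]
orientation: [2.403, 2.024, 0.002]
contact_force: [-0.6, 0.0, 5.5]
grip_width: 0.0383
```

Run:
```python
from h import *
st()
```

```text
15.82 [0.519  0.1095 0.0372] yaw(toolx) 80.2 tilt [0.0011 0.0008] F [-0.6  0.   5.5] w 0.0383
```

Request:
{"api": "apply_moves", "payload": {
  "moves": [
    [[0,0,-1],0],
    [[0,0,-3],0],
    [[0,0,-6],0],
    [[0,0,-10],0],
    [[0,0,-14],0],
    [[0,0,-16.3],0],
    [[0,0,-16.3],0],
    [[0,0,-16.3],0]
  ]
}}

```text
clock: 16.48
tcp_pos: [0.5185, 0.1095, 0.2003]
orientation: [2.403, 2.024, 0.004]
contact_force: [0.9, 0.8, -5.3]
grip_width: 0.0382
```

Request:
{"api": "apply_moves", "payload": {
  "moves": [
    [[-3,0.2,0],0],
    [[-6.0,0.4,0],0],
    [[-9,0.6,0],0],
    [[-12,0.8,0],0],
    [[-15,1.0,0],0],
    [[-18,1.2,0],0],
    [[-21,1.3,0],0],
    [[-24,1.5,0],0],
    [[-27,1.7,0],0]
  ]
}}

```text
clock: 17.23
tcp_pos: [0.487, -0.1605, 0.197]
orientation: [-2.4, -2.022, 0.005]
contact_force: [0.6, 0.2, -4.6]
grip_width: 0.0385
```

Request:
{"api": "apply_moves", "payload": {
  "moves": [
    [[-3,0.2,0],0],
    [[-6.0,0.4,0],0],
    [[-9,0.6,0],0],
    [[-12,0.8,0],0],
    [[-15,1.0,0],0],
    [[-18,1.2,0],0],
    [[-21,1.3,0],0],
    [[-24,1.5,0],0],
    [[-27,1.76,0],0],
    [[-27,1.76,0],0]
  ]
}}

```text
clock: 18.07
tcp_pos: [0.4564, -0.4348, 0.1971]
orientation: [-2.41, -2.014, 0.009]
contact_force: [-0.2, -1.7, -4.0]
grip_width: 0.0381
```

Request:
{"api": "apply_moves", "payload": {
  "moves": [
    [[0,0,0],0],
    [[0,0,0],0],
    [[0,0,0],0]
  ]
}}

```text
clock: 18.32
tcp_pos: [0.4606, -0.4267, 0.1976]
orientation: [-2.399, -2.023, -0.0]
contact_force: [0.2, 0.0, -4.5]
grip_width: 0.0379
```

Run:
```python
from h import *
st()
d=grab('wrist','w5'); cv2.imwrite('pics/w5b.png',cv2.resize(d['frame'],(800,600),interpolation=cv2.INTER_CUBIC))
```

```text
18.32 [ 0.4606 -0.4267  0.1976] yaw(toolx) 80.29 tilt [-0.0022  0.0027] F [ 0.2  0.  -4.5] w 0.0379
```

View pics/w5b.png

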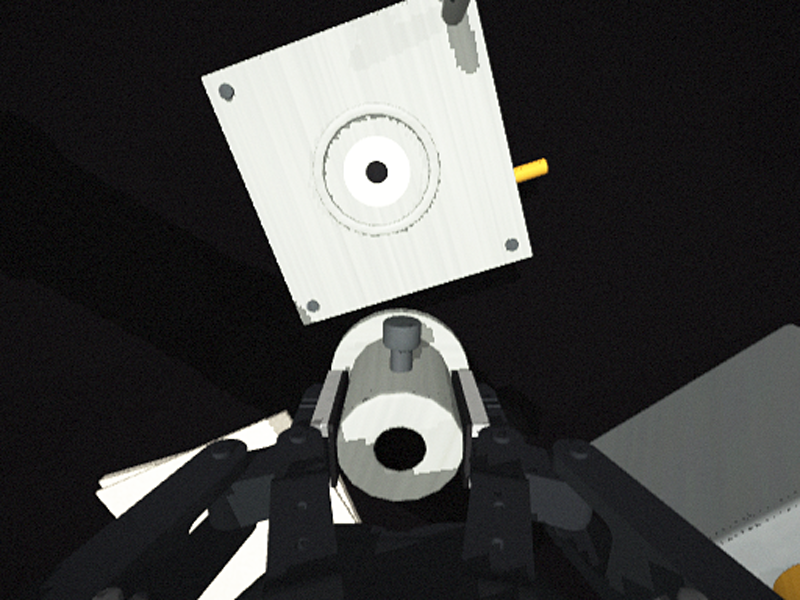

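The adapter is held squarely between the pads, with its bore at (400,448). The ring is free, centred near (377,171), and the clamp post stands off at the top right.

Run:
```python
from h import *
D=ld('w5'); g=cv2.cvtColor(D['f'],6); o,M=st()
def cen(u,v,w,th,z):
    u,v=int(u/1.5625),int(v/1.5625); m=np.zeros(g.shape,np.uint8); m[v-w:v+w+1,u-w:u+w+1]=g[v-w:v+w+1,u-w:u+w+1]<th
    k,l,S,C=cv2.connectedComponentsWithStats(m); i=l[v,u]; print(S[i],C[i].round(1)); return ray(D,*C[i],z)
p=cen(377,172,8,90,.072); print('dot',p.round(4))
b=cen(400,448,22,80,o['tcp_pos'][2]+.0208); print('bore',b.round(4),'off in tool mm',(M.T@(b-o['tcp_pos'])*1000).round(2))
L=[ray(D,u/1.5625,v/1.5625,.076) for u,v in [(314,170),(440,170),(377,102),(377,236)]]
print('ring', ((L[0]+L[1])/2)[:2],((L[2]+L[3])/2)[:2],np.linalg.norm(L[0]-L[1]),np.linalg.norm(L[2]-L[3]))
print('target TCP', o['tcp_pos'][:2]+p[:2]-b[:2])
print('shift tool cm', (M.T@(np.r_[p[:2]-b[:2],0])*100).round(2))
```

```text
18.37 [ 0.4609 -0.4268  0.198 ] yaw(toolx) 80.31 tilt [-0.0015  0.0022] F [-0.7  0.2 -5.4] w 0.0384
[234 103  14  14 150] [240.7 109.6]
dot [ 0.4594 -0.3483  0.072 ]
[239 273  34  29 721] [255.5 286.9]
bore [ 0.4598 -0.4269  0.2188] off in tool mm [ -0.28  -1.14 -20.8 ]
ring [ 0.46020455 -0.34767929] [ 0.46000353 -0.34882949] 0.0709555599715673 0.07199701797273458
target TCP [ 0.46051076 -0.34817567]
shift tool cm [ 7.74 -1.36  0.02]
```

Request:
{"api": "apply_moves", "payload": {
  "moves": [
    [[3.5,-0.6,0],0],
    [[7,-1.2,0],0],
    [[7.74,-1.36,0],0],
    [[7.74,-1.36,2],0],
    [[7.74,-1.36,4],0],
    [[7.74,-1.36,6],0],
    [[7.74,-1.36,7.5],0],
    [[7.74,-1.36,8.2],0],
    [[7.74,-1.36,8.2],0],
    [[7.74,-1.36,8.2],0]
  ]
}}

```text
clock: 19.2
tcp_pos: [0.4608, -0.3498, 0.1176]
orientation: [-2.402, -2.024, -0.0]
contact_force: [-0.3, -0.4, -4.7]
grip_width: 0.0378
```

Run:
```python
from h import *
st((.4602,-.3482,.1052))
```

```text
19.2 [ 0.4608 -0.3498  0.1176] yaw(toolx) 80.25 tilt [-0.      0.0002] F [-0.3 -0.4 -4.7] w 0.0378
tool shift cm [ 0.14 -0.08  1.24]
```

Request:
{"api": "apply_moves", "payload": {
  "moves": [
    [[0.12,-0.06,0.2],0],
    [[0.12,-0.06,0.4],0],
    [[0.12,-0.06,0.55],0],
    [[0.12,-0.06,0.7],0],
    [[0.12,-0.06,0.8],0],
    [[0.12,-0.06,0.9],0]
  ]
}}

```text
clock: 19.7
tcp_pos: [0.4601, -0.3489, 0.1083]
orientation: [2.403, 2.023, 0.0]
contact_force: [-0.3, 0.4, -4.3]
grip_width: 0.0381
```

Request:
{"api": "apply_moves", "payload": {
  "moves": [
    [[0,0,0.08],0],
    [[0,0,0.15],0],
    [[0,0,0.22],0],
    [[0,0,0.22],0]
  ]
}}

```text
clock: 20.03
tcp_pos: [0.46, -0.3488, 0.1059]
orientation: [-2.403, -2.023, 0.0]
contact_force: [-0.1, -0.1, -5.3]
grip_width: 0.0382
```

Request:
{"api": "apply_moves", "payload": {
  "moves": [
    [[0,0,0.04],0],
    [[0,0,0.08],0],
    [[0,0,0.08],0],
    [[0,0,0.08],0]
  ]
}}

```text
clock: 20.37
tcp_pos: [0.4601, -0.3489, 0.1053]
orientation: [2.403, 2.023, 0.0]
contact_force: [-0.6, 1.0, -4.1]
grip_width: 0.0381
```

Request:
{"api": "apply_moves", "payload": {
  "moves": [
    [[0,0,0.04],0],
    [[0,0,0.07],0],
    [[0,0,0.07],0]
  ]
}}

```text
clock: 20.62
tcp_pos: [0.4601, -0.349, 0.1053]
orientation: [-2.403, -2.023, -0.001]
contact_force: [-2.6, 1.4, 5.4]
grip_width: 0.0379
```

Contact came at the expected height with about 10 N. I'll release and retreat.

Request:
{"api": "apply_moves", "payload": {
  "moves": [
    [[0,0,0],0],
    [[0,0,0],0],
    [[0,0,0],0],
    [[0,0,0],0],
    [[0,0,0],0]
  ],
  "claw": 0.72
}}

```text
clock: 21.03
tcp_pos: [0.4602, -0.349, 0.1046]
orientation: [2.403, 2.023, 0.0]
contact_force: [0.7, 1.0, -0.2]
grip_width: 0.0618
```

Request:
{"api": "apply_moves", "payload": {
  "moves": [
    [[0,0,-1],0],
    [[0,0,-4],0],
    [[0,0,-8],0],
    [[-4,0,-11],0],
    [[-8,0,-12],0],
    [[-8,0,-12],0],
    [[-8,0,-12],0]
  ]
}}

```text
clock: 21.62
tcp_pos: [0.4449, -0.432, 0.2272]
orientation: [2.405, 2.014, -0.002]
contact_force: [-0.2, -0.4, -0.2]
grip_width: 0.062
```

Run:
```python
from h import *
st()
d=grab('wrist','w6'); t=grab('top','t6'); s=grab('scene','s6')
f=lambda im,x0,y0,x1,y1,w,h: cv2.resize(im[y0:y1,x0:x1],(w,h),interpolation=cv2.INTER_CUBIC)
a=f(d['frame'],0,0,512,384,400,300); u,v=proj(ld('s6'),(.46,-.348,.09)).astype(int); print(u,v)
b=f(s['frame'],u-60,v-45,u+60,v+45,400,300); c=f(t['frame'],70,150,390,270,800,300)
cv2.imwrite('pics/fin.png',np.vstack([np.hstack([a,b]),c]))
D=ld('w6'); g=cv2.cvtColor(d['frame'],6); print('exp px bore',proj(D,(.4602,-.3483,.126)))
for P in [(.46,-.3483,.126)]:
    u,v=proj(D,P).astype(int); m=np.zeros(g.shape,np.uint8); m[v-14:v+15,u-14:u+15]=g[v-14:v+15,u-14:u+15]<80
    k,l,S,C=cv2.connectedComponentsWithStats(m); i=l[v,u]; print(S[i],ray(D,*C[i],.126).round(4))
```

```text
21.62 [ 0.4449 -0.432   0.2272] yaw(toolx) 79.88 tilt [ 0.0022 -0.0043] F [-0.2 -0.4 -0.2] w 0.062
235 133
exp px bore [256.65191147  98.7321102 ]
[246  91  20  20 306] [ 0.4591 -0.3497  0.126 ]
```

View pics/fin.png

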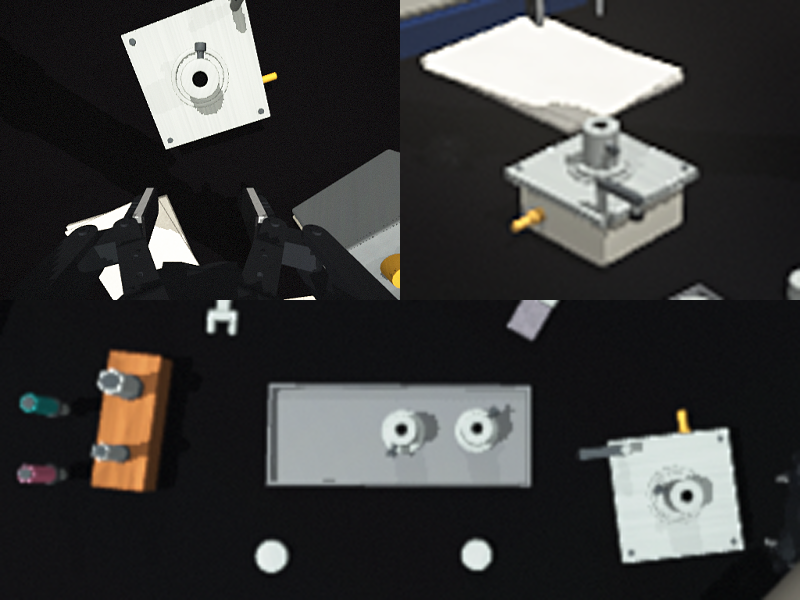

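The adapter stands upright inside the ring, with its bore at (200,79) in the wrist panel. The gauge is in its socket, and the two choked adapters are upright in the tray at (400,430) and (477,430).

Run:
```python
from h import *
st(); print(r.hand_in())
```

```text
21.77 [ 0.4465 -0.4266  0.2241] yaw(toolx) 80.23 tilt [-0.0006  0.0014] F [0.5 0.8 0.5] w 0.0619
the job is handed in; nothing more can be done
None
```

I've handed the job in at 21.8 s. The clear adapter stands in the spark stand's ring, and the 14 mm gauge is back in its socket.

- **Finding the clear adapter:** I tried the left adapter (largest y) first. The gauge ran freely past the 12–21 mm range where the choked ones stop it. Its collar met the top face at the predicted height with about 10 N, so I didn't need to gauge the other two.
- **Gauge:** it met the block at its original height. Its top showed within about 2 px of where it was before.
- **Adapter on the stand:** it came to rest at the expected height with about 10 N. The last image shows it upright in the ring, about 1.5–2 mm off the measured centre; the limit is 5 mm.
- **The rest of the bench:** the other two adapters are still upright in the tray and weren't touched. The last top view shows nothing else moved, and the gripper was clear of everything at hand-in.

**Checks that disagreed:**
- My first coarse estimate of the gauge's position from the top camera was 16 mm off in y because I had picked the wrong pixel; the wrist camera corrected it.
- Camera and arm readings otherwise differed by only 1–2 mm, which is within the calibration.

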